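Gauge a stepped figurine plinth in the bench caliper and tray it

TASK

Check the size of the stepped wooden plinth blank: lay it flat on the caliper's sloping bed between the jaws, its long side along the beam, let go of it, and slide the moving jaw shut until both jaws bear gently on its ends for a moment. Then slide the jaws wide open again, with the blank left lying on the bed, and afterwards lay the blank flat and lengthwise on the cork pad in the empty compartment of the tray. Never drop it, and leave the other things where they are.

Things in the scene. Friction and masses are not known exactly. Their poses are not given: they have to be found in the camera images.
- blank: stepped wooden plinth blank: foot 50 (x) x 30 (y) x 12 mm high with a 30 x 30 x 12 mm block centred on top, 24 mm high in all, 35 g. Both layers are flush on the two y faces: grip there, over 30 mm. Origin: centre of the underside, z up. Starts flat on the round black board, 8 mm thick.
- bed: dark steel caliper bed on a wooden stand, sloping 30 degrees, rising away from the robot. Origin on its surface, 60 mm above the table; x up the slope, y along the beam (left), z square out. Spans x -66..76, y -115..85 mm. A 4 mm high ledge at x -65..-55 stops parts sliding off: the blank's origin is then at x = -40. Beam (8 high) along y at x = 55; jaws (12 high) reach down to x = -50.
- fixed_jaw: the fixed left jaw, a steel bar 8 x 12 mm. Its frame is the bed's frame (same origin and axes); its measuring face is at y = +45 mm and looks to -y.
- moving_jaw: the moving right jaw, a steel bar 8 x 12 mm carried by the slider. Axes as the bed's; its measuring face is at its own y = +45 mm and looks to +y. It is sprung: on meeting the part it yields up to 10 mm back along the slider, with 0.5 N rising to 5.5 N, then is solid.
- slider (a joint): the slider's position in m = gap between the jaws (spring relaxed): 0 shut, 0.10 fully open; grows as the slider moves to the bed's -y (right). Friction about 3 N; stays where left. The jaws meet the blank's ends at 0.050 and bear with about 3 N at 0.045; the spring ends at 0.040.
- tab (a point): centre of the grip on the slider's black thumb tab, which is 12 (bed y) x 22 (bed x) mm and stands out of the bed from z = 14 to 48 mm at bed x = 55 mm; this point is at z = 36 mm. Pinch it over its 12 mm and slide it along the bed's y.
- pad: cork pad 56 (x) x 36 (y) x 2 mm on the floor of the empty one of three tray compartments, each 60 x 40 mm inside, long side along the pad's x, rim 7 mm above the pad; they lie side by side along y with 5 mm walls. Origin: centre of the pad's underside, 3 mm above the table; z up.
- tray: fixed shallow plywood tray, 70 (x) x 140 (y) x 12 mm high, three compartments in a row along its y with centres at -45, 0 and +45 mm. Origin: centre of the underside.
- plain_block: something nearby that must stay where it is: plain wooden block without a step, 50 x 30 x 12 mm, lying on the round board. Origin: centre of the underside.
- round_blank: something nearby that must stay where it is: round stepped wooden blank, 44 mm across, 22 mm high, on the round board. Origin: centre of the underside.
- tray_disc: something nearby that must stay where it is: wooden disc 34 mm across, 9 mm high, in a tray compartment. Origin: centre of the underside.
- tray_plaque: something nearby that must stay where it is: flat wooden plaque 52 x 24 x 9 mm in a tray compartment. Origin: centre of the underside.
- tape: something nearby that must stay where it is: paper tape roll 84 mm across, 22 mm high, lying flat on the table. Origin: centre of the underside.
- spatula: something nearby that must stay where it is: modelling spatula 160 mm long, lying on the table. Origin: in its middle.
- jar: something nearby that must stay where it is: white jar 60 mm across, 70 mm high. Origin: centre of the underside.
- pot: something nearby that must stay where it is: blue and white brush pot, 104 mm across, 68 mm high, with brushes to 170 mm. Origin: centre of the underside.
Mind the look-alikes: they are no part of the job. Several things have the shape of the pad; the one meant has the colours described above.

How it is judged (in metres and radians):
On the way, in this order (a step that is already met when the one before it is completed fails the run):
1. the blank lies flat on the bed between the open jaws, its long side along the beam (within 0.25 rad), and the fingers are off it (x of blank in the frame of bed between -0.048 and 0.03 m and z of blank in the frame of bed between -0.004 and 0.005 m and angle between the z axis of blank and the z axis of bed, either way round below 0.12 rad and y of blank in the frame of fixed_jaw below 0.022 m and y of blank in the frame of moving_jaw above 0.067 m and angle between the x axis of blank and the y axis of bed, either way round below 0.25 rad and contact force between the fingers and blank below 0.05 N and linear speed of blank below 0.02 m/s), for 0.2 s.
2. both jaws bear on the blank with more than 1 N each, while it lies on the bed (x of blank in the frame of bed between -0.048 and 0.03 m and z of blank in the frame of bed between -0.004 and 0.005 m and angle between the z axis of blank and the z axis of bed, either way round below 0.12 rad and contact force between each of moving_jaw, fixed_jaw and blank above 1 N), for 0.3 s.
3. the jaws are slid open again to more than 65 mm, the blank still lying on the bed, not held (x of blank in the frame of bed between -0.048 and 0.03 m and z of blank in the frame of bed between -0.004 and 0.005 m and angle between the z axis of blank and the z axis of bed, either way round below 0.12 rad and value of joint slider above 0.065 m and contact force between the fingers and blank below 0.05 N), for 0.2 s.
At the end, for the whole second after the job is handed in: The blank lies at rest, flat (within 0.12 rad) and step up, on the cork pad in its compartment, within 10 mm of the pad's centre and lengthwise within 0.25 rad, its underside within 3 mm of the pad's top; the caliper's jaws stand more than 60 mm open (horizontal distance between blank and pad below 0.01 m and z of blank in the frame of pad between -0.002 and 0.005 m and angle between blank's own z axis and vertical below 0.12 rad and angle between the x axis of blank and the x axis of pad, either way round below 0.25 rad and linear speed of blank below 0.02 m/s and value of joint slider above 0.06 m); the robot touches nothing.
It fails at once if the blank is dropped: it falls free of the fingers faster than 0.6 m/s (about 2 cm) (contact force between the fingers and blank below 0.01 N and linear speed of blank above 0.6 m/s).
It fails at once if a jaw is forced against the blank with more than 18 N (contact force between any of moving_jaw, fixed_jaw and blank above 18 N).
It fails at once if another loose thing is moved by more than 25 mm (distance of any of plain_block, round_blank, tray_disc, tray_plaque, tape, spatula, jar, pot from where it was at the start of the episode above 0.025 m).
It also fails if it takes over 66 s, if anything falls off the work surface, if the arm or the gripper's body presses on something with over 40 N, if the wrist force passes 120 N, or if a joint passes its speed limit or range.

ROBOT

A 6-joint arm with a two-finger parallel gripper is mounted at the origin on the work surface. World frame = base frame: x ahead of the robot, y to its left, z up, the work surface at z = 0. Lengths are in m, angles in degrees, forces in N, time in s.
With the tool pointing down it reaches from about 0.25 to 0.725 m from the base axis. Payload 9.7 kg.
Tool frame: the origin (TCP) lies between the finger pads; the fingertips stand 19 mm ahead of it and the grasp point (between the pads) is the TCP; z points along the fingers, y is the line along which they close (so a half turn about z gives the same grasp; the last joint's range is limited). The gripper opens to 85 mm and grips with 20 to 120 N. Pads are 22 mm wide; open, the fingers measure 114 mm over their backs; the gripper's body (76 mm by 85 mm) begins 54 mm behind the grasp point. The pads swing forward as they close: fully open they stand 13 mm farther back than shut.
Start: joints at [63.999, 4.979, 10.078, 95.1, 0, 90], TCP at [0.241, 0.494, 0.25] pointing down, gripper open.
Joint ranges: [-179.16, 179.16], [-48.56, 103.87], [-65.8, 70.77], [-126.05, 130.52], [-82.76, 87.17], [-180, 180]. Speed limits (degrees/s): [127.2, 127.2, 147.25, 180, 180, 180].

INTERFACE

Orientations are given as [roll, pitch, yaw] about the fixed x, y, z axes, in that order (R = Rz(yaw) Ry(pitch) Rx(roll)).
In Python, from workcell import bot gives the robot as it stands. The module is installed in compiled form; this text tells all that it offers.
- The arm moves only by the shell command python3 -m crank 'ROWS' [OPENING] [FORCE]. ROWS is JSON, a list that holds one entry, the list of rows, each a list of 6 numbers: the shift along the world's x, y, z as a fraction of full scale, then the turn, a rotation vector about the world's x, y, z as a fraction of full scale. In form: [[[x, y, z, wx, wy, wz], ...]]. A call has 1 to 20 rows; each row shifts and turns the commanded pose from where the row before left it; what a row does not reach is not made up. Full scale, the value 1, is 20 mm for a shift and 0.12 rad for a turn. A row lasts 1/12 s, in which the tool goes at most 41.7 mm and 7.16 degrees, less where a joint would pass 70% of its speed; a pose out of reach is approached as far as the arm can. A call with a number of a shift or a turn outside -1 to 1 is refused whole. A call with a gripper value outside its range is refused whole. OPENING is the opening, from 0 (shut) to 1 (fully open), set as the call begins (- or left out, the last holds). The fingers move at their own pace and stop on an object; FORCE is the grip in N (left out, the last holds). Time passes only in rows, so rows that do not move let the fingers close. It gives the time, the measured TCP pose, the force, the opening and the grip force at its end, in the units of the state.
- bot.get_obs(): the state, without advancing time (a new reading comes with each control period).
- bot.camera(name): name is "side" or "top" or "wrist"; returns the picture (400x640x3 uint8, red, green, blue); there is no depth.
- bot.camera_model(name): a dict with "vertical_fov" (degrees; the focal length in pixels is half the picture's height over the tangent of half this angle, whatever the lens; pixels are square), "cx", "cy" (the principal point, pixels), "k1" (the pictures are not rectified: a ray, as slopes to the right and down, at radius r is drawn at 1 + k1 r^2 times it, then the intrinsics apply), "R" (3x3) and "t" (3): a world point X has camera coordinates R X + t. Camera axes: x right, y down, z forward; pixel columns grow to the right and rows downward; lengths in m; the calibration is good to about 2 mm. A picture is of the moment at which its call begins: read the wrist's pose just before it. camera_model takes no time and is no camera call; for the wrist camera it gives the pose at the moment of the call.
- bot.job_done(): hands the job in; it is judged then, once.
The state is a dict: "time": time; "q": joint angles; "qd": joint speeds; "joint_efforts": joint torques, N m; "ee_pos": TCP position; "tcp_rot": TCP orientation; "wrist_force": force on the tool from outside, world axes, zero at the start; "torque": the same for the moment, N m; "opening": finger opening in m; "grasp_force": force on a finger pad.
Only numpy, scipy, OpenCV 4.12 (cv2) and the standard library are available. Lean on these libraries where they do the work, as an engineer would, in place of code of your own. Each camera call takes 0.05 s, during which the arm holds its last target. There are 200 camera calls.

## Working session

There is one attempt and no reset: what is moved stays moved. The work goes in short steps, Python scripts to look and compute and a shell command to move; the robot and the scene stay as the last step left them, time stands still between calls to the robot, and variables do not carry over. Pictures are saved under pics/ and viewed, at most 10 in all, crops included, and the job is handed in when it is done.

```bash
mkdir -p pics; cat > h.py <<'E'
import numpy as np, cv2
from workcell import bot
def snap(n,f):
    im=bot.camera(n); cv2.imwrite('pics/'+f,im[:,:,::-1]); return im
def ray(m,u,v):
    f=200/np.tan(np.radians(m['vertical_fov']/2))
    d=np.array([(u-m['cx'])/f,(v-m['cy'])/f]); s=d.copy()
    for _ in range(30): s=d/(1+m['k1']*(s@s))
    R=np.array(m['R']);t=np.array(m['t'])
    return -R.T@t, R.T@np.array([s[0],s[1],1])
def at(m,u,v,z):
    c,d=ray(m,u,v); return c+d*(z-c[2])/d[2]
def proj(m,X):
    f=200/np.tan(np.radians(m['vertical_fov']/2))
    p=np.array(m['R'])@np.array(X)+np.array(m['t']); s=p[:2]/p[2]; s=s*(1+m['k1']*(s@s))
    return s*f+[m['cx'],m['cy']]
E
python3 - <<'E'
from h import *
import json
for n in('top','side'):
    snap(n,n+'0.png'); m=bot.camera_model(n); print(n,m)
print(bot.get_obs())
E
```

```text
top {'vertical_fov': 51.72314518886934, 'cx': 317.81606321118153, 'cy': 198.02524792959804, 'k1': -0.09259808485768756, 'R': array([[ 0.02558672, -0.9994073 ,  0.02302965],
       [-0.98043169, -0.02958568, -0.19462369],
       [ 0.19518968, -0.01759922, -0.9806076 ]]), 't': array([0.03716364, 0.56447158, 1.01623205])}
side {'vertical_fov': 43.99027281994966, 'cx': 317.3944990726434, 'cy': 193.7499051575783, 'k1': 0.027907082741413236, 'R': array([[ 0.98077665, -0.19502423, -0.00653539],
       [-0.10587828, -0.5037315 , -0.85734728],
       [ 0.16391141,  0.84155815, -0.51469693]]), 't': array([-0.54332863,  0.16512424,  1.24328728])}
{'time': 0.1, 'q': array([6.40002157e+01, 5.00814033e+00, 1.00406791e+01, 9.51011823e+01,
       4.46363926e-04, 9.00015879e+01]), 'qd': array([ 0.07456555, -0.12785717,  0.04274724,  0.00421449, -0.04378039,
        0.02787217]), 'joint_efforts': array([-4.43161275e-05, -5.21563768e+01,  4.65653443e+01,  1.59375760e-02,
       -2.08044611e-05, -6.59404435e-06]), 'ee_pos': array([0.24101945, 0.49417256, 0.24966722]), 'tcp_rot': array([-1.79931356e+02, -4.44461158e-04,  1.53998627e+02]), 'wrist_force': array([-0.42597648,  0.88110515, -0.22274306]), 'torque': array([-0.01117733, -0.03602823,  0.00117498]), 'grasp_force': 0.0, 'opening': 0.08506558940222393}
```

View pics/top0.png

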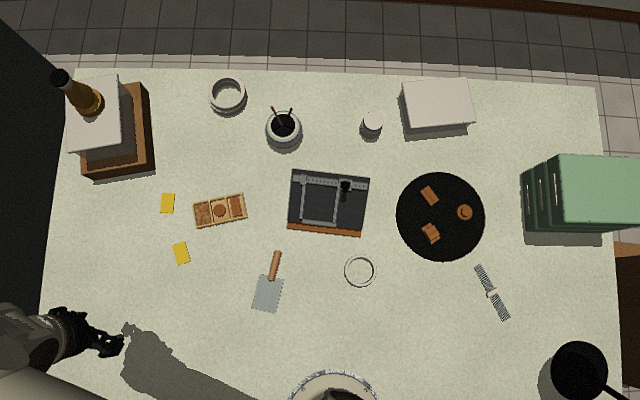

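View pics/side0.png

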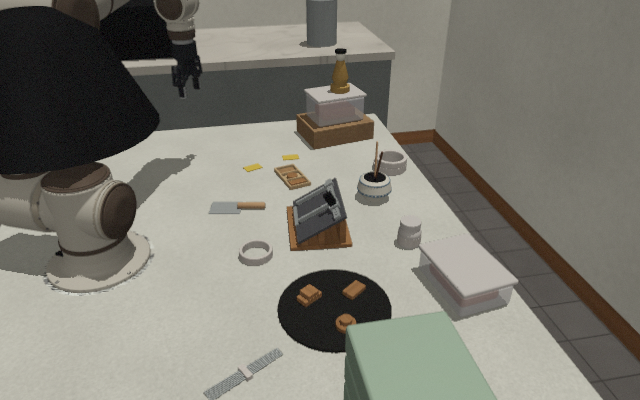

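The top view shows the board at (440,217) carrying the stepped blank (431,233), the plain block (429,195) and the round blank (465,212). The caliper is at (328,203) and the tray at (220,210). I'll enlarge these areas next.

```bash
python3 - <<'E'
from h import *
im=cv2.imread('pics/top0.png')
def c(u,v,w,h,s): return cv2.resize(im[v:v+h,u:u+w],None,fx=s,fy=s,interpolation=cv2.INTER_CUBIC)
# caliper 280..380 x160..245 ; tray 185..255,185..235 ; blank 410..450,180..250
A=c(282,162,95,80,5)   #475x400 
B=c(412,218,40,32,8)   #320x256 
C=c(188,190,64,42,5)   #320x210
canvas=np.zeros((600,800,3),np.uint8)
canvas[:400,:475]=A; canvas[:256,480:800]=B; canvas[260:470,480:800]=C
cv2.imwrite('pics/m1.png',canvas)
E
```

```text
(no output)
```

View pics/m1.png

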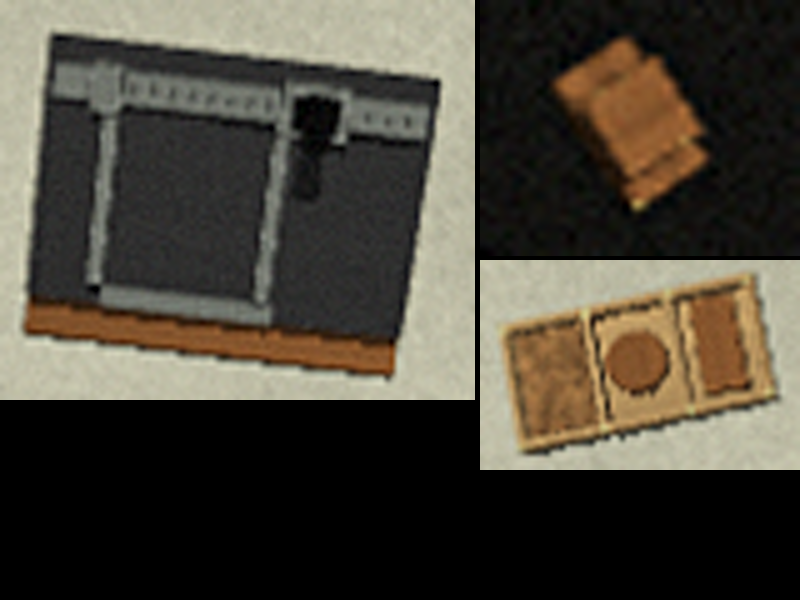

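The mosaic shows:
- **Bed:** corners at crop (52,35), (438,80), (397,341), (28,298). Jaw faces are near u=117 and u=268. The tab is at (318,108).
- **Blank foot:** corners at (555,83), (632,38), (708,157), (637,210).
- **Tray:** rim corners at (505,325), (753,275), (775,397), (522,450). The cork pad is in the left compartment.

```bash
cat > fit.py <<'E'
from h import *
from scipy.optimize import least_squares
m=bot.camera_model('top')
def P(l,ox,oy,s,cx=0): return [((u-cx+.5)/s-.5+ox,(v+.5)/s-.5+oy) for u,v in l]
def Rz(a): return np.array([[np.cos(a),-np.sin(a),0],[np.sin(a),np.cos(a),0],[0,0,1]])
S=np.array([[np.cos(np.pi/6),0,-.5],[0,1,0],[.5,0,np.cos(np.pi/6)]]) # slope: x up
def fit(px,pts,z0,slope,x0):
    pts=np.array(pts)/1000.; M=S if slope else np.eye(3)
    W=lambda p:(Rz(p[2])@M@pts.T).T+[p[0],p[1],z0]
    f=lambda p:np.concatenate([proj(m,w)-q for w,q in zip(W(p),px)])
    r=least_squares(f,x0,x_scale=[.01,.01,.1]); return r.x,np.round(r.fun,1)
bed=fit(P([(52,35),(438,80),(397,341),(28,298)],282,162,5),[(76,85,0),(76,-115,0),(-66,-115,0),(-66,85,0)],.06,True,[.5,0,0])
print('bed',bed[0],np.degrees(bed[0][2]),bed[1])
bl=fit(P([(555,83),(632,38),(708,157),(637,210)],412,218,8,480),[(25,15,12),(25,-15,12),(-25,-15,12),(-25,15,12)],.008,False,[.5,-.25,.5])
print('blank foot',bl[0],np.degrees(bl[0][2]),bl[1])
tr=fit([(u,v) for u,v in P([(505,65),(753,15),(775,137),(522,190)],188,190,5,480)],[(35,70,12),(35,-70,12),(-35,-70,12),(-35,70,12)],0,False,[.5,.3,.2])
print('tray',tr[0],np.degrees(tr[0][2]),tr[1])
print('pad',(Rz(tr[0][2])@[0,.045,0])[:2]+tr[0][:2], 'px pad',at(m,*P([(552,117)],188,190,5,480)[0],.005))
Rb=Rz(bed[0][2])@S; o=np.array([*bed[0][:2],.06])
def bedpt(u,v,z): # pixel to bed coords at bed height z (mm)
    c,d=ray(m,*P([(u,v)],282,162,5)[0]); c=Rb.T@(c-o);d=Rb.T@d
    return (c+d*(z/1e3-c[2])/d[2])*1000
print('tab top',bedpt(318,108,48),'fixed',bedpt(115,200,12),'moving',bedpt(270,200,12),'ledge',bedpt(185,296,4))
tabw=lambda y:o+Rb@np.array([.055,y,.036])
print('bed z',Rb[:,2],'y',Rb[:,1],'x',Rb[:,0])
E
python3 fit.py
```

```text
bed [ 0.55470705  0.04373719 -0.08790387] -5.036520835722129 [-0.8  0.2  0.7  0.4  0.8 -0.3 -0.8 -0.4]
blank foot [ 0.48449334 -0.25219728  0.57363462] 32.86684264463806 [ 0.1 -0.2 -0.5 -0.3  0.3  0.6  0.1 -0.1]
tray [0.53137149 0.31589752 0.23399138] 13.40671843163309 [-0.8 -0.1  0.5 -0.4  0.6  0.3 -0.3  0.1]
pad [0.5209377  0.35967121] px pad [0.52247542 0.36393645 0.005     ]
tab top [ 68.84467346 -51.7685456   48.        ] fixed [-2.72116713 42.35048248 12.        ] moving [  6.95494307 -36.21669831  12.        ] ledge [-53.91823835   0.9293311    4.        ]
bed z [-0.49806947  0.04389535  0.8660254 ] y [0.08779071 0.99613894 0.        ] x [ 0.86268163 -0.07602898  0.5       ]
```

```bash
python3 -m crank '[[[0.3,-0.93,-0.05,0,0,-0.44],[0.3,-0.93,-0.05,0,0,-0.44],[0.3,-0.93,-0.05,0,0,-0.44],[0.3,-0.93,-0.05,0,0,-0.44],[0.3,-0.93,-0.05,0,0,-0.44],[0.3,-0.93,-0.05,0,0,-0.44],[0.3,-0.93,-0.05,0,0,-0.44],[0.3,-0.93,-0.05,0,0,-0.44],[0.3,-0.93,-0.05,0,0,-0.44],[0.3,-0.93,-0.05,0,0,-0.44],[0.3,-0.93,-0.05,0,0,-0.44],[0.3,-0.93,-0.05,0,0,-0.44],[0.3,-0.93,-0.05,0,0,-0.44],[0.3,-0.93,-0.05,0,0,-0.44],[0.3,-0.93,-0.05,0,0,-0.44],[0.3,-0.93,-0.05,0,0,-0.44],[0.3,-0.93,-0.05,0,0,-0.44],[0.3,-0.93,-0.05,0,0,-0.44],[0.3,-0.93,-0.05,0,0,-0.44],[0.3,-0.93,-0.05,0,0,-0.44]]]' && python3 - <<'E'
from h import *
snap('wrist','w1.png'); o=bot.get_obs();print(o['q'])
E
```

```text
time: 1.77
ee_pos: [0.3611, 0.1213, 0.23]
tcp_rot: [-180.0, 0.0, 93.4]
wrist_force: [0.3, 1.0, -0.4]
opening: 0.0855
grasp_force: 0.0
[ 1.83166812e+01 -1.83841698e+01 -1.33477037e+01  9.50705384e+01
 -7.22261359e-02  1.05232125e+02]
```

```bash
python3 -m crank '[[[0.3,-0.93,-0.05,0,0,-0.44],[0.3,-0.93,-0.05,0,0,-0.44],[0.3,-0.93,-0.05,0,0,-0.44],[0.3,-0.93,-0.05,0,0,-0.44],[0.3,-0.93,-0.05,0,0,-0.44],[0.3,-0.93,-0.05,0,0,-0.44],[0.3,-0.93,-0.05,0,0,-0.44],[0.3,-0.93,-0.05,0,0,-0.44],[0.3,-0.93,-0.05,0,0,-0.44],[0.3,-0.93,-0.05,0,0,-0.44],[0.3,-0.93,-0.05,0,0,-0.44],[0.3,-0.93,-0.05,0,0,-0.44],[0.3,-0.93,-0.05,0,0,-0.44],[0.3,-0.93,-0.05,0,0,-0.44],[0.3,-0.93,-0.05,0,0,-0.44],[0.3,-0.93,-0.05,0,0,-0.44],[0.3,-0.93,-0.05,0,0,-0.44],[0.3,-0.93,-0.05,0,0,-0.44],[0.3,-0.93,-0.05,0,0,-0.44],[0,0,0,0,0,0]]]' && python3 - <<'E'
from h import *
im=snap('wrist','w2.png'); m=bot.camera_model('wrist'); o=bot.get_obs()
a=cv2.imread('pics/w1.png'); b=cv2.imread('pics/w2.png')
cv2.imwrite('pics/m2.png',np.vstack([cv2.resize(a,(400,250)),cv2.resize(b,(400,250))]) if 0 else b)
np.save('w2.npy',m,allow_pickle=True); print(m, o['ee_pos'],o['tcp_rot'],o['q'][5])
E
```

```text
time: 3.48
ee_pos: [0.4755, -0.2333, 0.21]
tcp_rot: [-180.0, 0.1, 35.7]
wrist_force: [0.4, 0.4, -0.5]
opening: 0.0854
grasp_force: 0.0
{'vertical_fov': 64.14357467539497, 'cx': 318.1087744862173, 'cy': 197.0451491843935, 'k1': -0.042478045430207424, 'R': array([[ 0.58670722, -0.80979593, -0.00228064],
       [-0.76855281, -0.557709  ,  0.31350797],
       [-0.25514941, -0.18218459, -0.94958283]]), 't': array([-0.46673365,  0.20822215,  0.42086432])} [ 0.47503124 -0.23207507  0.21029423] [-1.79918007e+02  4.83016796e-02  3.59145495e+01] 118.04985584289513
```

View pics/w2.png

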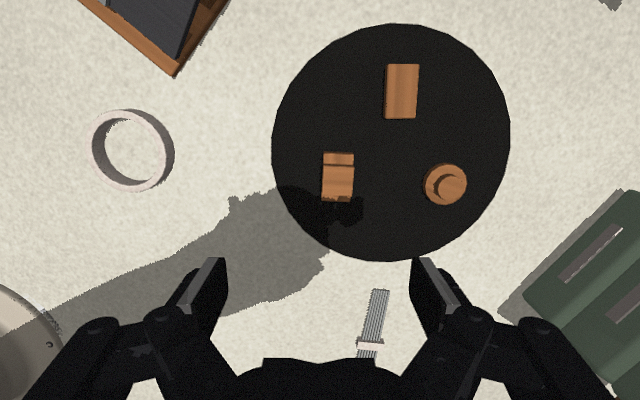

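The wrist view shows the blank with its foot's far edge at (324,153)-(354,153) and its block top at about (323,165)-(353,201). The plain block is at (402,91) and the round blank at (446,184). I'll refine from here.

```bash
python3 - <<'E'
from h import *
from scipy.optimize import least_squares
m=np.load('w2.npy',allow_pickle=True).item()
px=np.array([(324,153),(354,153),(323,166),(354,166),(321,201),(353,202)])
pts=np.array([(25,15,20),(25,-15,20),(15,15,32),(15,-15,32),(-15,15,32),(-15,-15,32)])/1e3
def W(p):
    c,s=np.cos(p[2]),np.sin(p[2]); return [np.array([p[0]+c*x-s*y,p[1]+s*x+c*y,z]) for x,y,z in pts]
f=lambda p:np.concatenate([proj(m,w)-q for w,q in zip(W(p),px)])
r=least_squares(f,[.484,-.252,.57],x_scale=[.01,.01,.1]);print(r.x,np.degrees(r.x[2]),r.fun.round(1))
im=cv2.imread('pics/w2.png'); 
E
```

```text
[ 0.48368578 -0.25010116  0.60080906] 34.42382349487004 [-0.7  1.8 -0.4  2.6  0.2  1.4  0.2  2.2  1.3 -4.1 -0.6 -4.3]
```

```bash
python3 - <<'E'
from h import *
b=cv2.imread('pics/w2.png')[140:220,305:375]
b=np.clip(b.astype(float)*1.7,0,255).astype(np.uint8)
cv2.imwrite('pics/m3.png',cv2.resize(b,None,fx=7,fy=7,interpolation=cv2.INTER_CUBIC))
E
```

```text
(no output)
```

View pics/m3.png

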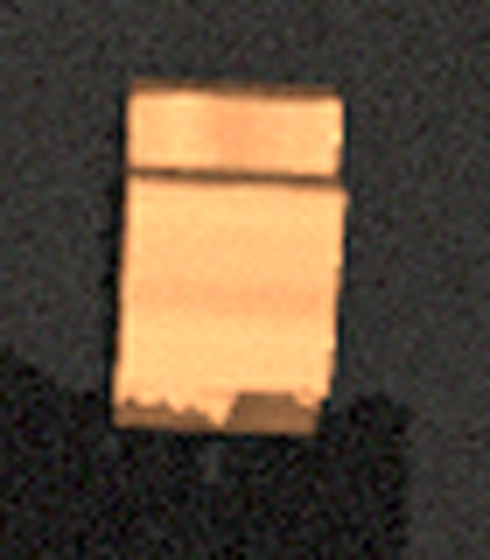

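In the crop, the far foot's top edge runs (131,92)-(343,100), the block's far top edge (129,181)-(347,190), and the near foot edge (114,428)-(316,435). So the bottom edge belongs to the foot, and I'll refit with that.

```bash
python3 - <<'E'
from h import *
from scipy.optimize import least_squares
m=np.load('w2.npy',allow_pickle=True).item()
px=np.array([(131,92),(343,100),(129,181),(347,190),(114,428),(316,435)])
px=(px+.5)/7-.5+[305,140]
pts=np.array([(25,15,20),(25,-15,20),(15,15,32),(15,-15,32),(-25,15,20),(-25,-15,20)])/1e3
def W(p):
    c,s=np.cos(p[2]),np.sin(p[2]); return [np.array([p[0]+c*x-s*y,p[1]+s*x+c*y,z]) for x,y,z in pts]
f=lambda p:np.concatenate([proj(m,w)-q for w,q in zip(W(p),px)])
r=least_squares(f,[.484,-.252,.57],x_scale=[.01,.01,.1]);print(r.x,np.degrees(r.x[2]),r.fun.round(1))
o=bot.get_obs();print(o['ee_pos'],o['tcp_rot'])
E
```

```text
[ 0.48483727 -0.24864509  0.58345225] 33.42935129689345 [ 0.   0.  -0.   0.2 -0.  -0.1 -0.1 -0.   0.1 -0.2  0.1  0. ]
[ 0.47503124 -0.23207507  0.21029423] [-1.79918007e+02  4.83016796e-02  3.59145495e+01]
```

```bash
python3 -m crank '[[[0.25,-0.44,0,0,0,-0.19],[0.25,-0.44,0,0,0,-0.19],[0,0,-1,0,0,0],[0,0,-1,0,0,0],[0,0,-1,0,0,0],[0,0,-1,0,0,0],[0,0,-1,0,0,0],[0,0,-1,0,0,0],[0,0,-1,0,0,0],[0,0,-1,0,0,0],[0,0,-0.5,0,0,0],[0,0,-0.45,0,0,0],[0,0,0,0,0,0],[0,0,0,0,0,0]]]'
```

```text
time: 4.7
ee_pos: [0.4854, -0.2487, 0.0328]
tcp_rot: [180.0, -0.0, 33.4]
wrist_force: [-1.0, 0.9, 0.1]
opening: 0.0854
grasp_force: 0.0
```

```bash
python3 -m crank '[[[0,0,0,0,0,0],[0,0,0,0,0,0],[0,0,0,0,0,0],[0,0,0,0,0,0],[0,0,0,0,0,0],[0,0,0,0,0,0],[0,0,0,0,0,0],[0,0,0,0,0,0],[0,0,0,0,0,0],[0,0,0,0,0,0]]]' 0.2 35; python3 - <<'E'
from h import *
o=bot.get_obs();print(o['ee_pos'],o['tcp_rot'],o['opening'])
E
```

```text
time: 5.53
ee_pos: [0.4854, -0.2488, 0.0329]
tcp_rot: [179.9, -0.0, 33.4]
wrist_force: [-0.7, -0.3, 5.3]
opening: 0.0297
grasp_force: 36.3
[ 0.48544455 -0.24883222  0.03292997] [ 1.79946240e+02 -2.95777758e-02  3.34034521e+01] 0.029724391448975405
```

```bash
python3 -m crank '[[[0,0,0.2,0,0,0],[0,0,0.5,0,0,0],[0,0,1,0,0,0],[0,0,1,0,0,0],[0,0,1,0,0,0],[0,0.5,1,0,0,0.4],[0,1,1,0,0,0.5],[0,1,1,0,0,0.5],[0,1,1,0,0,0.5],[0,1,1,0,0,0.5],[0,1,1,0,0,0.5],[0.1,1,1,0,0,0.5],[0.1,1,0.6,0,0,0.5],[0.1,1,0,0,0,0.5],[0.1,1,0,0,0,0.5],[0.1,1,0,0,0,0.5],[0.1,1,0,0,0,0.5],[0.1,1,0,0,0,0.5],[0,1,0,0,0,0.5],[0,0.5,0,0,0,0.6]]]' && python3 -m crank '[[[0,0.5,0,0,0,0.5],[0,0,0,0,0,0.5],[0,0,0,0,0,0],[0,0,0,0,0,0]]]' && python3 - <<'E'
from h import *
im=snap('wrist','w4.png'); m=bot.camera_model('wrist'); o=bot.get_obs()
np.save('w4.npy',m,allow_pickle=True); print(o['ee_pos'],o['tcp_rot'],o['q'])
E
```

```text
time: 7.2
ee_pos: [0.4988, 0.0331, 0.2589]
tcp_rot: [180.0, -0.0, 85.2]
wrist_force: [-1.0, 0.4, -0.6]
opening: 0.029
grasp_force: 35.5
time: 7.53
ee_pos: [0.499, 0.0414, 0.2587]
tcp_rot: [180.0, 0.0, 91.8]
wrist_force: [-0.6, 0.6, -0.9]
opening: 0.0295
grasp_force: 35.5
[0.4990162  0.04116539 0.25863603] [1.79990313e+02 4.14010385e-03 9.17173407e+01] [ 4.71829409e+00 -1.60121571e+00  4.27222805e+00  9.58639864e+01
 -4.64158453e-03  9.30009526e+01]
```

View pics/w4.png

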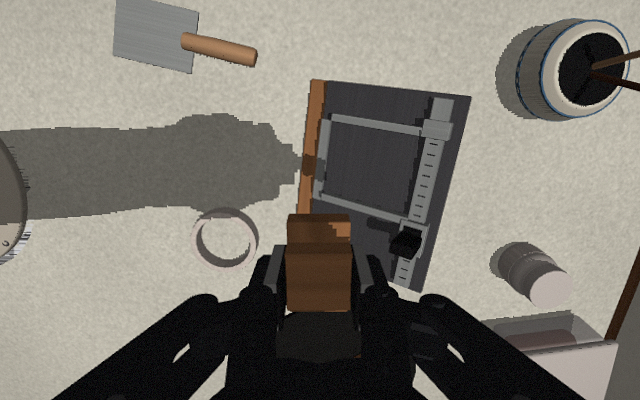

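The wrist view shows the blank held and the caliper beyond it. The bed's upper corners are near (325,80) and (470,97), the jaws near v=122 and v=203, and the tab at (406,240). I'll enlarge it for precise points.

```bash
python3 - <<'E'
from h import *
b=cv2.imread('pics/w4.png')[75:225,295:475]
b=np.clip(b.astype(float)*1.5,0,255).astype(np.uint8)
cv2.imwrite('pics/m4.png',cv2.resize(b,None,fx=4,fy=4,interpolation=cv2.INTER_CUBIC))
E
```

```text
(no output)
```

View pics/m4.png

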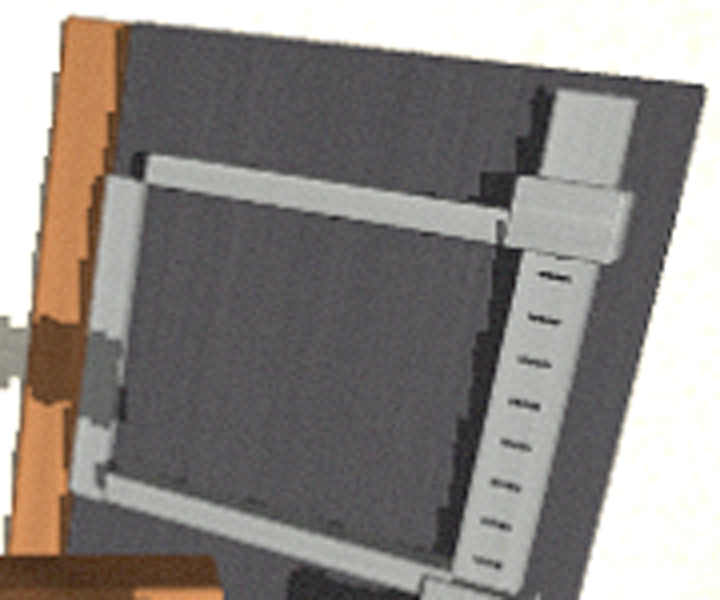

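Crop points: bed corners (129,24) and (706,86), fixed-jaw inner tip (147,183), its inner edge point (497,243), and moving-jaw face points (110,474) and (400,553).

```bash
cat > bed.py <<'E'
from h import *
from scipy.optimize import least_squares
def Rz(a): return np.array([[np.cos(a),-np.sin(a),0],[np.sin(a),np.cos(a),0],[0,0,1]])
S=np.array([[np.cos(np.pi/6),0,-.5],[0,1,0],[.5,0,np.cos(np.pi/6)]])
def binv(m,Rb,o,px,z):
    c,d=ray(m,*px); c=Rb.T@(c-o);d=Rb.T@d
    return (c+d*(z/1e3-c[2])/d[2])*1000
E
python3 - <<'E'
from bed import *
m=np.load('w4.npy',allow_pickle=True).item()
px=lambda u,v:np.array([(u+.5)/4-.5+295,(v+.5)/4-.5+75])
obs=[((129,24),(-66,85,0),1,1),((706,86),(76,85,0),1,1),((147,183),(-50,45,12),1,1),((497,243),(0,45,12),0,1),((68,530),(-66,0,0),1,0)]
def f(p,full=False):
    Rb=Rz(p[2])@S;o=np.array([p[0],p[1],.06+p[3]]);r=[]
    for q,b,wx,wy in obs:
        e=binv(m,Rb,o,px(*q),b[2])-b; r+=[e[0]]*wx+[e[1]]*wy
    return np.array(r+[p[3]*500])
r=least_squares(f,[.555,.044,-.088,0],x_scale=[.01,.01,.1,.01]);p=r.x
print(p,np.degrees(p[2]),r.fun.round(1))
Rb=Rz(p[2])@S;o=np.array([p[0],p[1],.06+p[3]])
for q,z in(((110,474),12),((400,553),12),((106,177),4),((72,490),4),((147,183),4),((104,495),4)): print(q,binv(m,Rb,o,px(*q),z).round(1))
print('tab',binv(m,Rb,o,(406,240),48).round(1))
np.savez('bed.npz',Rb=Rb,o=o)
print('blank tgt',o+Rb@[-.035,.005,.0]);print('TCP',o+Rb@[-.035,.005,.026],Rb)
E
```

```text
[ 0.55614938  0.0447389  -0.08946734 -0.0005629 ] -5.126100742664225 [-0.5 -0.8 -0.1 -0.2  1.   0.5  0.5 -0.4 -0.3]
(110, 474) [-48.8 -33.6  12. ]
(400, 553) [ 34.1 -32.5  12. ]
(106, 177) [-65.7  44.6   4. ]
(72, 490) [-64.5 -44.3   4. ]
(147, 183) [-53.1  44.8   4. ]
(104, 495) [-53.9 -43.    4. ]
tab [ 57.2 -41.2  48. ]
blank tgt [0.52640646 0.05242712 0.0419371 ]
TCP [0.51345845 0.05358865 0.06445376] [[ 0.86256171  0.08934803 -0.49800023]
 [-0.07737766  0.99600047  0.04467401]
 [ 0.5         0.          0.8660254 ]]
```

```bash
python3 -m crank '[[[0,0,0,0,0,-0.5],[0,0,0,0,0,-0.5],[-0.1,0.1,-0.5,-0.049,-0.543,0],[-0.1,0.1,-0.5,-0.049,-0.543,0],[-0.1,0.1,-0.8,-0.049,-0.543,0],[-0.1,0.1,-0.8,-0.049,-0.543,0],[-0.1,0.1,-0.8,-0.049,-0.543,0],[-0.1,0.1,-0.8,-0.049,-0.543,0],[-0.1,0.1,-0.8,-0.049,-0.543,0],[-0.1,0.1,-0.8,-0.049,-0.543,0],[0,0,-0.8,0,0,0],[0,0,-0.5,0,0,0],[0,0,0,0,0,0],[0,0,0,0,0,0]]]' && cat > st.py <<'E'
from bed import *
from scipy.spatial.transform import Rotation as Ro
d=np.load('bed.npz');Rb=d['Rb'];o=d['o'];s=bot.get_obs()
R=Ro.from_euler('xyz',s['tcp_rot'],degrees=True).as_matrix()
print('t',round(s['time'],2),'tcp bed mm',(Rb.T@(s['ee_pos']-o)*1000).round(1),'world',s['ee_pos'].round(4),'F',s['wrist_force'].round(1),'open',round(s['opening'],4),'q',s['q'].round(0))
print('tool in bed\n',(Rb.T@R).round(3))
E
python3 st.py
```

```text
time: 8.75
ee_pos: [0.4834, 0.0571, 0.1168]
tcp_rot: [150.0, 0.0, 84.9]
wrist_force: [-0.1, 0.1, -1.4]
opening: 0.0289
grasp_force: 35.6
t 8.75 tcp bed mm [-35.    5.8  86.5] world [0.4834 0.0571 0.1168] F [-0.1  0.1 -1.4] open 0.0289 q [ 11. -33. -41.  53.  -8. 104.]
tool in bed
 [[-0.001  1.    -0.001]
 [ 1.     0.001 -0.001]
 [-0.001 -0.001 -1.   ]]
```

```bash
python3 -m crank '[[[0.28,-0.025,-0.49,0,0,0],[0.28,-0.025,-0.49,0,0,0],[0.28,-0.025,-0.49,0,0,0],[0.28,-0.025,-0.49,0,0,0],[0.15,-0.013,-0.26,0,0,0],[0.13,-0.011,-0.22,0,0,0],[0,0,0,0,0,0],[0,0,0,0,0,0],[0,0,0,0,0,0]]]' && python3 st.py && python3 - <<'E'
from h import *
im=snap('side','s2.png')[170:260,260:380]
im2=bot.camera('wrist')
a=cv2.resize(im[:,:,::-1],None,fx=5,fy=5,interpolation=cv2.INTER_CUBIC)
cv2.imwrite('pics/s2c.png',a)
E
```

```text
time: 9.5
ee_pos: [0.5114, 0.0549, 0.0683]
tcp_rot: [150.0, 0.1, 84.9]
wrist_force: [0.5, -0.3, -0.6]
opening: 0.0292
grasp_force: 35.6
t 9.5 tcp bed mm [-35.    6.1  30.4] world [0.5114 0.0549 0.0683] F [ 0.5 -0.3 -0.6] open 0.0292 q [ 10. -28. -44.  45.  -8. 103.]
tool in bed
 [[-0.002  1.     0.   ]
 [ 1.     0.002 -0.   ]
 [-0.     0.    -1.   ]]
```

View pics/s2c.png

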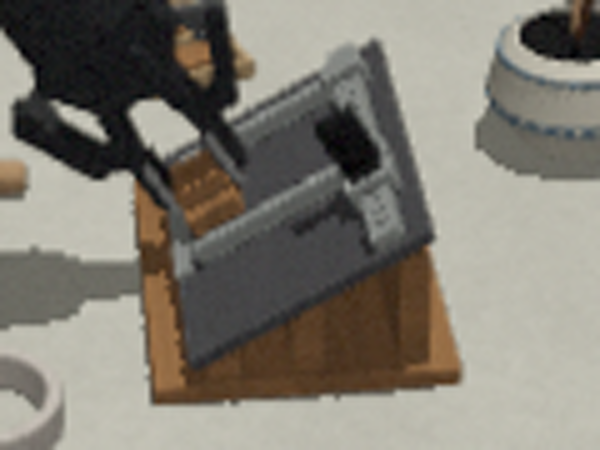

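The side crop shows the blank between the jaws, just above the bed. I'll lower the last few mm gently.

```bash
python3 -m crank '[[[0.025,-0.002,-0.043,0,0,0],[0.025,-0.002,-0.043,0,0,0],[0.025,-0.002,-0.043,0,0,0],[0.025,-0.002,-0.043,0,0,0],[0,0,0,0,0,0],[0,0,0,0,0,0]]]' && python3 st.py
```

```text
time: 10.1
ee_pos: [0.5131, 0.0547, 0.0642]
tcp_rot: [150.0, 0.1, 85.0]
wrist_force: [-3.4, 0.6, 3.7]
opening: 0.0292
grasp_force: 36.2
t 10.1 tcp bed mm [-35.5   6.1  26. ] world [0.5131 0.0547 0.0642] F [-3.4  0.6  3.7] open 0.0292 q [ 10. -27. -44.  44.  -7. 103.]
tool in bed
 [[-0.002  1.    -0.   ]
 [ 1.     0.002 -0.   ]
 [-0.    -0.    -1.   ]]
```

```bash
python3 -m crank '[[[0,0,0,0,0,0],[0,0,0,0,0,0],[0,0,0,0,0,0],[0,0,0,0,0,0],[0,0,0,0,0,0],[0,0,0,0,0,0],[0,0,0,0,0,0],[0,0,0,0,0,0]]]' 0.75 && python3 st.py
```

```text
time: 10.77
ee_pos: [0.5131, 0.0547, 0.064]
tcp_rot: [150.0, 0.1, 84.9]
wrist_force: [0.0, 0.4, 0.0]
opening: 0.0638
grasp_force: 0.0
t 10.77 tcp bed mm [-35.6   6.1  25.9] world [0.5131 0.0547 0.064 ] F [0.  0.4 0. ] open 0.0638 q [ 10. -27. -44.  44.  -7. 103.]
tool in bed
 [[-0.002  1.    -0.   ]
 [ 1.     0.002 -0.   ]
 [-0.    -0.    -1.   ]]
```

```bash
python3 -m crank '[[[-0.2,0.02,0.35,0,0,0],[-0.5,0.045,0.86,0,0,0],[-0.5,0.045,0.86,0,0,0],[-0.5,0.045,0.86,0,0,0],[-0.5,0.045,0.86,0,0,0]]]' && python3 -m crank '[[[0.28,-0.208,0.131,-0.466,0.0418,0.81],[0.28,-0.208,0.131,-0.466,0.0418,0.81],[0.28,-0.208,0.131,-0.466,0.0418,0.81],[0.28,-0.208,0.131,-0.466,0.0418,0.81],[0.28,-0.208,0.131,-0.466,0.0418,0.81],[0.28,-0.208,0.131,-0.466,0.0418,0.81],[0.28,-0.208,0.131,-0.466,0.0418,0.81],[0.28,-0.208,0.131,-0.466,0.0418,0.81],[0.28,-0.208,0.131,-0.466,0.0418,0.81],[0.28,-0.208,0.131,-0.466,0.0418,0.81],[0.28,-0.208,0.131,-0.466,0.0418,0.81],[0.28,-0.208,0.131,-0.466,0.0418,0.81],[0.28,-0.208,0.131,-0.466,0.0418,0.81],[0.28,-0.208,0.131,-0.466,0.0418,0.81],[0,0,0,0,0,0],[0,0,0,0,0,0]]]' && python3 st.py && python3 - <<'E'
from h import *
im=snap('wrist','w5.png'); m=bot.camera_model('wrist')
np.save('w5.npy',m,allow_pickle=True)
E
```

```text
time: 11.18
ee_pos: [0.4683, 0.0587, 0.1411]
tcp_rot: [150.0, 0.1, 84.9]
wrist_force: [0.0, -0.2, -0.1]
opening: 0.0645
grasp_force: 0.0
time: 12.52
ee_pos: [0.5473, 0.0004, 0.1769]
tcp_rot: [180.0, 30.0, 174.8]
wrist_force: [-0.3, -1.0, -1.0]
opening: 0.0641
grasp_force: 0.0
t 12.52 tcp bed mm [ 54.6 -45.  104.1] world [5.473e-01 4.000e-04 1.769e-01] F [-0.3 -1.  -1. ] open 0.0641 q [  2. -25. -30.  55.  -3.   6.]
tool in bed
 [[-1.     0.002  0.001]
 [ 0.002  1.    -0.001]
 [-0.001 -0.001 -1.   ]]
```

View pics/w5.png

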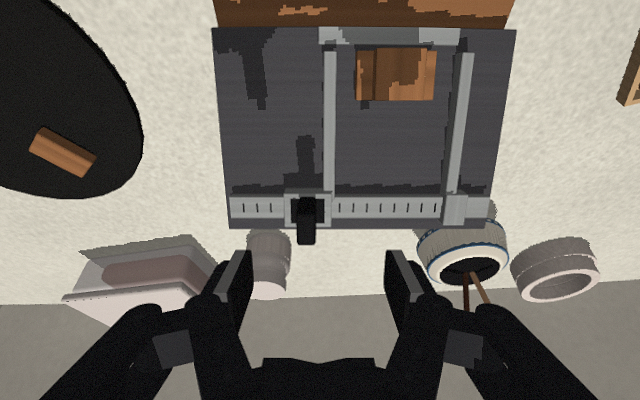

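The wrist view shows the blank lying flat at the ledge between the jaws, (355-435, 48-100). The moving jaw's face is at u≈336. The tab's base is at (308,205) and its top end at about (306,232).

```bash
python3 - <<'E'
from bed import *
m=np.load('w5.npy',allow_pickle=True).item();d=np.load('bed.npz');Rb=d['Rb'];o=d['o']
for q,z in(((306,232),48),((297,235),48),((316,235),48),((308,205),14),((336,120),12),((336,180),12),((455,120),12),((473,60),12),((212,28),0),((516,30),0),((355,49),12),((435,49),12),((355,100),0),((436,100),0)): print(q,z,binv(m,Rb,o,q,z).round(1))
im=cv2.imread('pics/w5.png'); g=im.max(2)
for v in (225,230,235,240): 
    r=np.where(g[v,285:330]<45)[0]+285; print(v,r.min() if len(r) else 0,r.max() if len(r) else 0)
E
```

```text
(306, 232) 48 [ 55.8 -52.2  48. ]
(297, 235) 48 [ 57.8 -57.8  48. ]
(316, 235) 48 [ 57.8 -46.1  48. ]
(308, 205) 14 [ 50.4 -51.9  14. ]
(336, 120) 12 [ -8.2 -32.9  12. ]
(336, 180) 12 [ 32.6 -32.3  12. ]
(455, 120) 12 [-8.4 46.  12. ]
(473, 60) 12 [-45.7  53.1  12. ]
(212, 28) 0 [ -66.  -113.1   -0. ]
(516, 30) 0 [-65.7  84.9   0. ]
(355, 49) 12 [-51.4 -21.7  12. ]
(435, 49) 12 [-51.8  28.2  12. ]
(355, 100) 0 [-20.6 -19.5   0. ]
(436, 100) 0 [-20.8  36.2   0. ]
225 297 314
230 297 314
235 297 314
240 297 314
```

```bash
python3 -m crank '[[[-0.03,-0.35,0,0,0,0],[0.33,-0.03,-0.57,0,0,0],[0.33,-0.03,-0.57,0,0,0],[0.33,-0.03,-0.57,0,0,0],[0.33,-0.03,-0.57,0,0,0],[0.33,-0.03,-0.57,0,0,0],[0,0,0,0,0,0],[0,0,0,0,0,0]]]' && python3 st.py && python3 -m crank '[[[0,0,0,0,0,0],[0,0,0,0,0,0],[0,0,0,0,0,0],[0,0,0,0,0,0],[0,0,0,0,0,0],[0,0,0,0,0,0],[0,0,0,0,0,0],[0,0,0,0,0,0],[0,0,0,0,0,0],[0,0,0,0,0,0]]]' 0 25 && python3 st.py
```

```text
time: 13.23
ee_pos: [0.5792, -0.0097, 0.1189]
tcp_rot: [-179.9, 29.9, 174.9]
wrist_force: [-0.1, 0.4, 0.4]
opening: 0.0641
grasp_force: 0.0
t 13.23 tcp bed mm [ 53.8 -52.2  37.5] world [ 0.5792 -0.0097  0.1189] F [-0.1  0.4  0.4] open 0.0641 q [  0. -19. -32.  47.  -3.   5.]
tool in bed
 [[-1.    -0.001 -0.001]
 [-0.001  1.    -0.001]
 [ 0.001 -0.001 -1.   ]]
time: 14.07
ee_pos: [0.58, -0.0096, 0.1203]
tcp_rot: [-179.9, 30.1, 175.0]
wrist_force: [-6.1, -1.0, 6.6]
opening: 0.0118
grasp_force: 30.9
t 14.07 tcp bed mm [ 55.2 -52.   38.4] world [ 0.58   -0.0096  0.1203] F [-6.1 -1.   6.6] open 0.0118 q [  0. -19. -32.  47.  -3.   5.]
tool in bed
 [[-1.    -0.002  0.001]
 [-0.002  1.    -0.   ]
 [-0.001 -0.    -1.   ]]
```

```bash
python3 -m crank '[[[0.009,0.1,0,0,0,0],[0.009,0.1,0,0,0,0],[0.009,0.1,0,0,0,0],[0.009,0.1,0,0,0,0],[0.009,0.1,0,0,0,0],[0.009,0.1,0,0,0,0],[0.009,0.1,0,0,0,0],[0.009,0.1,0,0,0,0],[0.009,0.1,0,0,0,0],[0.009,0.1,0,0,0,0],[0.009,0.1,0,0,0,0],[0.009,0.1,0,0,0,0],[0.009,0.1,0,0,0,0],[0,0,0,0,0,0],[0,0,0,0,0,0],[0,0,0,0,0,0]]]' && python3 st.py
```

```text
time: 15.4
ee_pos: [0.5824, 0.0163, 0.1203]
tcp_rot: [-179.9, 30.1, 175.0]
wrist_force: [-5.3, -1.2, 7.2]
opening: 0.0114
grasp_force: 31.0
t 15.4 tcp bed mm [ 55.3 -25.9  38.4] world [0.5824 0.0163 0.1203] F [-5.3 -1.2  7.2] open 0.0114 q [  4. -19. -32.  47.  -4.   7.]
tool in bed
 [[-1.    -0.002  0.001]
 [-0.002  1.    -0.001]
 [-0.001 -0.001 -1.   ]]
```

```bash
for i in 1 2; do python3 -m crank '[[[0.0045,0.05,0,0,0,0],[0.0045,0.05,0,0,0,0],[0,0,0,0,0,0],[0,0,0,0,0,0]]]' | grep -E 'ee_pos|wrist'; done; python3 -m crank '[[[0.0045,0.05,0,0,0,0],[0,0,0,0,0,0],[0,0,0,0,0,0]]]'; python3 st.py
```

```text
ee_pos: [0.5826, 0.0181, 0.1203]
wrist_force: [-5.5, -2.5, 6.9]
ee_pos: [0.5827, 0.0199, 0.1203]
wrist_force: [-5.2, -3.6, 6.4]
time: 16.32
ee_pos: [0.5828, 0.0208, 0.1203]
tcp_rot: [-179.8, 30.1, 175.0]
wrist_force: [-5.2, -3.9, 5.7]
opening: 0.0114
grasp_force: 31.0
t 16.32 tcp bed mm [ 55.3 -21.4  38.4] world [0.5828 0.0208 0.1203] F [-5.2 -3.9  5.7] open 0.0114 q [  4. -19. -32.  47.  -5.   8.]
tool in bed
 [[-1.    -0.002  0.001]
 [-0.002  1.    -0.002]
 [-0.001 -0.002 -1.   ]]
```

```bash
python3 -m crank '[[[0.0045,0.05,0,0,0,0],[0.0045,0.05,0,0,0,0],[0,0,0,0,0,0],[0,0,0,0,0,0],[0,0,0,0,0,0],[0,0,0,0,0,0],[0,0,0,0,0,0],[0,0,0,0,0,0],[0,0,0,0,0,0]]]'; python3 st.py; python3 - <<'E'
from h import *
im=snap('wrist','w6.png');np.save('w6.npy',bot.camera_model('wrist'),allow_pickle=True)
t=bot.camera('top')[160:245,280:380,::-1]
c=np.zeros((600,800,3),np.uint8);a=cv2.resize(im[:,:,::-1],(640,400))[:,:];
cv2.imwrite('pics/m6.png',np.vstack([cv2.resize(im[0:200,240:440,::-1],(560,560),interpolation=cv2.INTER_CUBIC)]))
E
```

```text
time: 17.07
ee_pos: [0.583, 0.0227, 0.1203]
tcp_rot: [-179.8, 30.1, 175.0]
wrist_force: [-5.7, -5.4, 6.4]
opening: 0.0119
grasp_force: 31.0
t 17.07 tcp bed mm [ 55.2 -19.5  38.3] world [0.583  0.0227 0.1203] F [-5.7 -5.4  6.4] open 0.0119 q [  4. -19. -32.  47.  -5.   8.]
tool in bed
 [[-1.    -0.002  0.001]
 [-0.002  1.    -0.002]
 [-0.001 -0.002 -1.   ]]
```

View pics/m6.png

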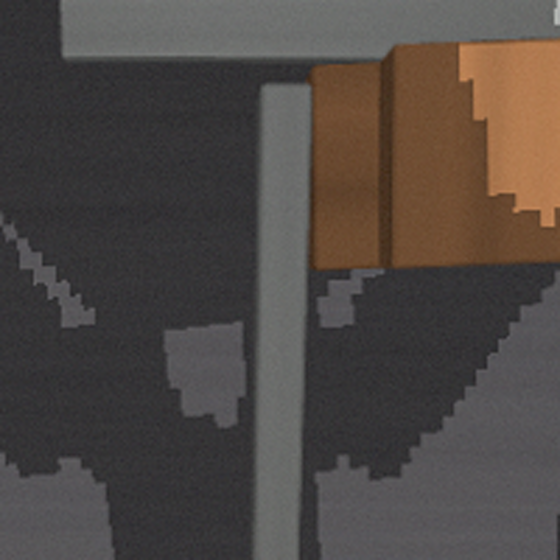

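The moving jaw's face is against the blank's end at crop u≈310. I'll check its position; y should be about -5 mm if the blank also touches the fixed jaw.

```bash
python3 - <<'E'
from bed import *
m=np.load('w6.npy',allow_pickle=True).item();d=np.load('bed.npz');Rb=d['Rb'];o=d['o']
for q,z in(((350.5,40),12),((350.5,93),12),((347,190),12)): print(binv(m,Rb,o,q,z).round(1))
E
```

```text
[-46.   -5.9  12. ]
[-24.3  -5.2  12. ]
[20.9 -5.5 12. ]
```

Both jaws bear on the blank, with the spring in by about 5 mm. Now I'll open the jaws.

```bash
python3 -m crank '[[[-0.0045,-0.05,0,0,0,0],[-0.0045,-0.05,0,0,0,0],[-0.009,-0.1,0,0,0,0],[-0.018,-0.2,0,0,0,0],[-0.018,-0.2,0,0,0,0],[-0.018,-0.2,0,0,0,0],[-0.018,-0.2,0,0,0,0],[-0.018,-0.2,0,0,0,0],[-0.018,-0.2,0,0,0,0],[-0.018,-0.2,0,0,0,0],[-0.018,-0.2,0,0,0,0],[-0.018,-0.2,0,0,0,0],[-0.018,-0.2,0,0,0,0],[0,0,0,0,0,0],[0,0,0,0,0,0],[0,0,0,0,0,0]]]' && python3 st.py && python3 -m crank '[[[0,0,0,0,0,0],[0,0,0,0,0,0],[0,0,0,0,0,0],[0,0,0,0,0,0],[0,0,0,0,0,0]]]' 0.65 && python3 st.py
```

```text
time: 18.5
ee_pos: [0.579, -0.0207, 0.1203]
tcp_rot: [-179.9, 30.1, 175.0]
wrist_force: [-6.0, -0.6, 5.9]
opening: 0.0115
grasp_force: 31.0
t 18.5 tcp bed mm [ 55.2 -63.1  38.4] world [ 0.579  -0.0207  0.1203] F [-6.  -0.6  5.9] open 0.0115 q [ -1. -19. -32.  47.  -2.   3.]
tool in bed
 [[-1.    -0.002  0.001]
 [-0.002  1.    -0.001]
 [-0.001 -0.001 -1.   ]]
time: 18.92
ee_pos: [0.5789, -0.0205, 0.1193]
tcp_rot: [-179.9, 30.0, 175.0]
wrist_force: [-0.0, 0.5, 0.3]
opening: 0.0554
grasp_force: 0.0
t 18.92 tcp bed mm [ 54.6 -63.   37.6] world [ 0.5789 -0.0205  0.1193] F [-0.   0.5  0.3] open 0.0554 q [ -1. -19. -32.  47.  -2.   3.]
tool in bed
 [[-1.    -0.003  0.   ]
 [-0.003  1.    -0.   ]
 [-0.    -0.    -1.   ]]
```

```bash
python3 -m crank '[[[-0.2,0.018,0.35,0,0,0],[-0.5,0.045,0.86,0,0,0],[-0.5,0.045,0.86,0,0,0],[-0.5,0.045,0.86,0,0,0],[0,0,0,0,0,0]]]' 1 && python3 - <<'E'
from bed import *
im=snap('wrist','w7.png');m=bot.camera_model('wrist');d=np.load('bed.npz');Rb=d['Rb'];o=d['o']
h=cv2.cvtColor(im,cv2.COLOR_RGB2HSV); mk=((h[:,:,0]<20)&(h[:,:,1]>110)&(h[:,:,2]>60)).astype(np.uint8)
n,l,s,c=cv2.connectedComponentsWithStats(mk)
for i in range(1,n):
    if s[i,4]>300: print(s[i],c[i].round(0))
# predicted centre of the blank's corners if at bed (-40,20)
for b in [(-55,-5,12),(-55,45,12),(-25,-5,12),(-25,45,12),(-55,5,24),(-25,35,24)]: print(b,proj(m,o+Rb@(np.array(b)/1e3)).round(1))
E
python3 st.py
```

```text
time: 19.33
ee_pos: [0.5451, -0.0174, 0.1831]
tcp_rot: [-179.9, 30.4, 175.0]
wrist_force: [-0.1, -0.1, 0.1]
opening: 0.0854
grasp_force: 0.0
[ 243    0  293   27 6690] [391.  11.]
[ 406   38   80   54 3660] [447.  65.]
[  50  122   66   50 1675] [ 82. 147.]
(-55, -5, 12) [410.7  39.9]
(-55, 45, 12) [488.8  41.6]
(-25, -5, 12) [406.9  89.8]
(-25, 45, 12) [482.   90.9]
(-55, 5, 24) [433.   37.2]
(-25, 35, 24) [475.7  90.6]
t 19.38 tcp bed mm [ 56.3 -62.9 108. ] world [ 0.5454 -0.0174  0.1811] F [ 0.3  0.3 -0.4] open 0.0854 q [ -1. -25. -30.  55.  -2.   4.]
tool in bed
 [[-1.    -0.002  0.005]
 [-0.002  1.    -0.   ]
 [-0.005 -0.    -1.   ]]
```

Blank confirmed at bed (-40, 19). Turning back and moving above it.

```bash
python3 -m crank '[[[-0.265,0.319,-0.169,0.466,-0.0418,-0.81],[-0.265,0.319,-0.169,0.466,-0.0418,-0.81],[-0.265,0.319,-0.169,0.466,-0.0418,-0.81],[-0.265,0.319,-0.169,0.466,-0.0418,-0.81],[-0.265,0.319,-0.169,0.466,-0.0418,-0.81],[-0.265,0.319,-0.169,0.466,-0.0418,-0.81],[-0.265,0.319,-0.169,0.466,-0.0418,-0.81],[-0.265,0.319,-0.169,0.466,-0.0418,-0.81],[-0.265,0.319,-0.169,0.466,-0.0418,-0.81],[-0.265,0.319,-0.169,0.466,-0.0418,-0.81],[-0.265,0.319,-0.169,0.466,-0.0418,-0.81],[-0.265,0.319,-0.169,0.466,-0.0418,-0.81],[-0.265,0.319,-0.169,0.466,-0.0418,-0.81],[-0.265,0.319,-0.169,0.466,-0.0418,-0.81],[0,0,0,0,0,0],[0,0,0,0,0,0]]]' && python3 st.py
```

```text
time: 20.72
ee_pos: [0.4705, 0.072, 0.13]
tcp_rot: [150.1, 0.2, 85.2]
wrist_force: [0.8, 0.5, -0.7]
opening: 0.085
grasp_force: 0.0
t 20.72 tcp bed mm [-40.6  19.5 105. ] world [0.4705 0.072  0.13  ] F [ 0.8  0.5 -0.7] open 0.085 q [ 14. -35. -41.  56.  -9. 106.]
tool in bed
 [[-0.006  1.    -0.001]
 [ 1.     0.006 -0.   ]
 [-0.    -0.001 -1.   ]]
```

```bash
python3 -m crank '[[[0.36,-0.032,-0.62,0,0,0],[0.36,-0.032,-0.62,0,0,0],[0.36,-0.032,-0.62,0,0,0],[0.36,-0.032,-0.62,0,0,0],[0.36,-0.032,-0.62,0,0,0],[0.105,-0.01,-0.15,0,0,0],[0.105,-0.01,-0.15,0,0,0],[0,0,0,0,0,0],[0,0,0,0,0,0]]]' && python3 st.py
```

```text
time: 21.47
ee_pos: [0.5111, 0.0681, 0.0634]
tcp_rot: [150.0, 0.1, 85.0]
wrist_force: [-0.8, 0.5, -0.6]
opening: 0.0853
grasp_force: 0.0
t 21.47 tcp bed mm [-38.7  19.3  26.9] world [0.5111 0.0681 0.0634] F [-0.8  0.5 -0.6] open 0.0853 q [ 12. -27. -44.  44.  -8. 105.]
tool in bed
 [[-0.003  1.     0.   ]
 [ 1.     0.003 -0.   ]
 [-0.     0.    -1.   ]]
```

```bash
python3 -m crank '[[[0,0,0,0,0,0],[0,0,0,0,0,0],[0,0,0,0,0,0],[0,0,0,0,0,0],[0,0,0,0,0,0],[0,0,0,0,0,0],[0,0,0,0,0,0],[0,0,0,0,0,0],[0,0,0,0,0,0],[0,0,0,0,0,0]]]' 0.2 35 && python3 st.py
```

```text
time: 22.3
ee_pos: [0.511, 0.0683, 0.0634]
tcp_rot: [150.0, 0.1, 85.0]
wrist_force: [-5.7, 0.2, 5.3]
opening: 0.0295
grasp_force: 34.6
t 22.3 tcp bed mm [-38.8  19.5  26.9] world [0.511  0.0683 0.0634] F [-5.7  0.2  5.3] open 0.0295 q [ 12. -27. -44.  44.  -8. 105.]
tool in bed
 [[-0.002  1.     0.   ]
 [ 1.     0.002  0.   ]
 [ 0.     0.    -1.   ]]
```

```bash
python3 -m crank '[[[-0.05,0.005,0.1,0,0,0],[-0.2,0.018,0.35,0,0,0],[-0.45,0.04,0.78,0,0,0],[-0.45,0.04,0.78,0,0,0],[-0.45,0.04,0.78,0,0,0],[-0.4,0.04,0.7,0,0,0],[0.1,0.2,0.5,0.049,0.543,0],[0.1,0.2,0.5,0.049,0.543,0],[0.1,0.2,0.5,0.049,0.543,0],[0.1,0.2,0.5,0.049,0.543,0],[0.1,0.2,0.5,0.049,0.543,0],[0.1,0.2,0.5,0.049,0.543,0],[0.1,0.2,0.5,0.049,0.543,0],[0.1,0.2,0.5,0.049,0.543,0],[0,0,0,0,0,0]]]' && python3 -m crank '[[[0.13,0.52,0.03,0,0,0.93],[0.13,0.52,0.03,0,0,0.93],[0.13,0.52,0.03,0,0,0.93],[0.13,0.52,0.03,0,0,0.93],[0.13,0.52,0.03,0,0,0.93],[0.13,0.52,0.03,0,0,0.93],[0.13,0.52,0.03,0,0,0.93],[0.13,0.52,0.03,0,0,0.93],[0.13,0.52,0.03,0,0,0.93],[0.13,0.52,0.03,0,0,0.93],[0.13,0.52,0.03,0,0,0.93],[0.13,0.52,0.03,0,0,0.93],[0.13,0.52,0.03,0,0,0.93],[0.13,0.52,0.03,0,0,0.93],[0.13,0.52,0.03,0,0,0.93],[0.13,0.52,0.03,0,0,0.93],[0.13,0.52,0.03,0,0,0.93],[0,0,0,0,0,0],[0,0,0,0,0,0]]]' && python3 - <<'E'
from h import *
o=bot.get_obs();print(o['ee_pos'],o['tcp_rot'],o['q'],o['opening'])
im=snap('wrist','w8.png');m=bot.camera_model('wrist');np.save('w8.npy',m,allow_pickle=True)
print([proj(m,p).round(0) for p in ((.521,.360,.005),(.531,.316,.012),(.542,.272,.012))])
E
```

```text
time: 23.55
ee_pos: [0.4885, 0.1044, 0.2133]
tcp_rot: [-179.8, -0.0, 85.0]
wrist_force: [0.4, -0.2, -0.3]
opening: 0.0291
grasp_force: 34.6
time: 25.13
ee_pos: [0.5306, 0.2806, 0.2228]
tcp_rot: [-180.0, 0.0, -166.5]
wrist_force: [0.2, 0.0, -1.0]
opening: 0.0293
grasp_force: 34.6
[0.53063762 0.28061363 0.22284097] [-1.79979238e+02  4.79795384e-02 -1.66479734e+02] [ 2.78851245e+01  1.14726307e+01  1.42764396e+01  9.27624803e+01
 -3.20164876e-02  1.43648553e+01] 0.029293605916214945
[array([391., 177.]), array([350., 178.]), array([308., 178.])]
```

```bash
python3 - <<'E'
import cv2
b=cv2.imread('pics/w8.png')[110:230,310:470]
cv2.imwrite('pics/m8.png',cv2.resize(b,None,fx=5,fy=5,interpolation=cv2.INTER_CUBIC))
E
```

```text
(no output)
```

View pics/m8.png

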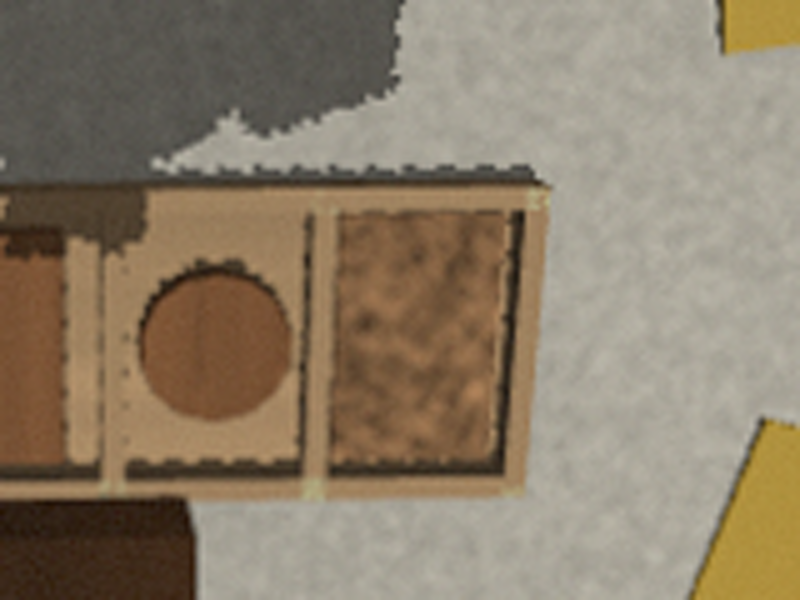

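The crop shows the empty cork compartment on the right. The rim's end corners are at (548,186) and (523,495), the walls meet the near rim at (315,495) and (111,497), and the pad itself runs (335-508, 212-465).

```bash
python3 - <<'E'
from h import *
from scipy.optimize import least_squares
m=np.load('w8.npy',allow_pickle=True).item()
P=lambda u,v:np.array([(u+.5)/5-.5+310,(v+.5)/5-.5+110])
obs=[((548,186),(-35,70)),((523,495),(35,70)),((315,495),(35,22.5)),((111,497),(35,-22.5)),((325,187),(-35,22.5))]
def W(p,x,y,z):
    c,s=np.cos(p[2]),np.sin(p[2]);return np.array([p[0]+(c*x-s*y)/1e3,p[1]+(s*x+c*y)/1e3,z])
f=lambda p:np.concatenate([proj(m,W(p,*b,.012))-P(*q) for q,b in obs])
r=least_squares(f,[.531,.316,.234],x_scale=[.01,.01,.1]);p=r.x
print(p,np.degrees(p[2]),r.fun.round(1)); print('pad',W(p,0,45,.005))
for q in((335,212),(508,212),(493,462),(330,465)): print((at(m,*P(*q),.005)*1000).round(1))
print('mean',np.mean([at(m,*P(*q),.005) for q in((335,212),(508,212),(493,462),(330,465))],0))
E
```

```text
[0.53181112 0.31872971 0.24548017] 14.064977845287387 [ 0.5 -0.6  0.1  0.1 -0.6  0.5 -0.1  0.5  0.1 -0.4]
pad [0.52087512 0.36238064 0.005     ]
[498.4 337.2   5. ]
[489.5 373.6   5. ]
[544.7 388.6   5. ]
[554.  352.7   5. ]
mean [0.52164455 0.36299655 0.005     ]
```

```bash
python3 -m crank '[[[-0.094,0.82,-0.3,0,0,0.07],[-0.094,0.82,-0.5,0,0,0],[-0.094,0.82,-0.5,0,0,0],[-0.094,0.82,-0.5,0,0,0],[-0.094,0.82,-0.5,0,0,0],[0,0,-1,0,0,0],[0,0,-1,0,0,0],[0,0,-1,0,0,0],[0,0,-1,0,0,0],[0,0,-1,0,0,0],[0,0,-0.8,0,0,0],[0,0,-0.5,0,0,0],[0,0,0,0,0,0],[0,0,0,0,0,0],[0,0,0,0,0,0]]]'
```

```text
time: 26.43
ee_pos: [0.5221, 0.3633, 0.0518]
tcp_rot: [180.0, 0.1, -165.8]
wrist_force: [-0.4, -0.1, 0.2]
opening: 0.0296
grasp_force: 34.6
```

```bash
python3 -m crank '[[[-0.02,-0.02,-0.25,0,0,0],[-0.02,-0.02,-0.25,0,0,0],[0,0,-0.2,0,0,0],[0,0,-0.15,0,0,0],[0,0,0,0,0,0],[0,0,0,0,0,0]]]'; for i in 1 2; do python3 -m crank '[[[0,0,-0.05,0,0,0],[0,0,0,0,0,0],[0,0,0,0,0,0]]]' | grep -E 'ee_pos|wrist'; done
```

```text
time: 26.93
ee_pos: [0.5208, 0.3618, 0.0335]
tcp_rot: [-180.0, -0.0, -165.9]
wrist_force: [0.5, -0.1, -1.1]
opening: 0.0297
grasp_force: 34.6
ee_pos: [0.521, 0.3619, 0.0329]
wrist_force: [-0.1, -0.4, -0.9]
ee_pos: [0.5209, 0.3619, 0.0318]
wrist_force: [-0.8, -0.2, -0.7]
```

```bash
for i in 1 2; do python3 -m crank '[[[0,0,-0.04,0,0,0],[0,0,0,0,0,0],[0,0,0,0,0,0]]]' | grep -E 'ee_pos|wrist'; done
```

```text
ee_pos: [0.5209, 0.3619, 0.031]
wrist_force: [-0.4, 0.4, -0.6]
ee_pos: [0.521, 0.3619, 0.0309]
wrist_force: [-2.4, -0.2, 5.6]
```

Contact is made on the pad at the expected height. Releasing and retreating.

```bash
python3 -m crank '[[[0,0,0,0,0,0],[0,0,0,0,0,0],[0,0,0,0,0,0],[0,0,0,0,0,0],[0,0,0,0,0,0],[0,0,0,0,0,0]]]' 0.6 && python3 -m crank '[[[0,0,0.2,0,0,0],[0,0,0.5,0,0,0],[0,0,1,0,0,0],[0,0,1,0,0,0],[0,0,1,0,0,0],[0,0,1,0,0,0],[0,0,1,0,0,0],[0.2,-0.8,1,0,0,0],[0.2,-0.8,1,0,0,0],[0.2,-0.8,1,0,0,0],[0.2,-0.8,0.5,0,0,0],[0.2,-0.8,0.5,0,0,0],[0,0,0,0,0,0],[0,0,0,0,0,0]]]' && python3 - <<'E'
from h import *
im=snap('wrist','w9.png');m=bot.camera_model('wrist')
p=np.array([.5212,.3626]);a=np.radians(14)
def W(x,y,z): return np.array([p[0]+np.cos(a)*x-np.sin(a)*y,p[1]+np.sin(a)*x+np.cos(a)*y,z])
# overlay the expected blank outlines
for (hx,z,c) in((.025,.017,(0,255,0)),(.015,.029,(255,0,0))):
    q=np.array([proj(m,W(x,y,z)) for x,y in((hx,.015),(hx,-.015),(-hx,-.015),(-hx,.015))])
    print(q.round(0).tolist())
c=proj(m,W(0,0,.02)).astype(int)
h=cv2.cvtColor(im,cv2.COLOR_RGB2HSV)
b=im[c[1]-45:c[1]+45,c[0]-45:c[0]+45,::-1]
g=im[:,:,0].astype(int)
print(c); print('rows through centre'); print(g[c[1],c[0]-40:c[0]+41:2]); print(g[c[1]-50:c[1]+51:2,c[0]])
E
```

```text
time: 28.43
ee_pos: [0.5209, 0.3619, 0.0301]
tcp_rot: [-180.0, -0.0, -165.8]
wrist_force: [-0.6, -0.4, -0.0]
opening: 0.0514
grasp_force: 0.0
time: 29.6
ee_pos: [0.5413, 0.2815, 0.2257]
tcp_rot: [180.0, 0.1, -165.9]
wrist_force: [-0.4, 0.8, -0.2]
opening: 0.051
grasp_force: 0.0
[[408.0, 194.0], [380.0, 193.0], [383.0, 148.0], [412.0, 148.0]]
[[412.0, 188.0], [383.0, 188.0], [385.0, 159.0], [415.0, 160.0]]
[396 171]
rows through centre
[108 110 113 111 114 110 108 141  72 151 148  92  36  44  92 120 117 119
 118 118 118 117 121 115 115 117 116 119  98 140 149 152 160 161 166 163
 155 163 170 164 159]
[160 156 152 154 157 158 148  76  96 150 153  51  57  58 108 102 109  97
  45  71 120 124 122 120 125 118 112 111 120 123 129 124 125 117 111 113
  75  63 153 149 158 161 156 153 150 152 162 166 163 152 160]
```

```bash
python3 -c "
from workcell import bot
print(bot.job_done())"
```

```text
the job is handed in; nothing more can be done
None
```

The job is handed in: by my measurements the blank was measured on the bed, the jaws stand about 89 mm open, and the blank lies flat and lengthwise on the cork pad, but no verdict came back, and I viewed 11 pictures, one over the limit of 10.

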